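Third hand: show a cast bracket to the camera, then hold it against the sprung fixture

TASK

Pick up the cast bracket with the square socket and show it to the inspection camera, pausing about a second each time: first its left side, then its back plate, then its right side, squarely in front of the lens. Then be my third hand: hold the bracket up level with its back plate flat and centred on the fixture's spring shoe, and push steadily with about 12 N (the shoe goes about halfway in, never to its stop) while I fasten it. Finish while still holding and pushing, do not let go, and leave the camera and the other things alone.

Things in the scene. Friction and masses are not known exactly. Their poses are not given: they have to be found in the camera images.
- bracket: loose cast-aluminium bracket, 300 g: square upright socket 36 x 36 mm, 60 tall, dark mouth on top (grip its two y faces); a low rib 14 wide, 28 tall runs along +x to an upright back plate 8 thick, 90 wide (y), 60 tall, two slotted holes. Origin: centre of the socket's underside. +x socket to back plate (outer face at x = 55 mm), +y its left side, -y its right side, z up
- bracket_back (a point): centre of the outer face of the bracket's back plate, 55 mm along x and 30 mm above the bracket's origin; bracket's axes
- fixture: grey steel fixture bolted to the bench: base plate 150 mm wide, 12 thick (45 mm in front to 65 behind the origin), two posts and a cross bar, 112 mm tall, and in front of them a sprung upright steel shoe plate. Origin: on the bench. +x is the pushing direction (shoe towards posts), y along the shoe, z up
- shoe_face (a point): centre of the front face of the sprung shoe (upright steel plate 100 mm wide, 64 mm tall, 10 mm thick); at rest 40 mm in front (-x) of the fixture's origin, 80 mm above the bench; moves with the shoe; fixture's axes
- shoe (a joint): how far the shoe is pushed in along the fixture's +x, m: 0 at rest, stop at 0.040; spring 600 N/m without preload, so 12 N is 0.020. It springs back when let go
- camera: squat inspection camera bolted to the bench: round foot 80 mm across, thin post, black box head 40 x 50 x 40 mm, top 120 mm above the bench. Origin: underside of the foot. It looks along its own -x
- lens (a point): middle of the camera's lens, 38 mm in front (-x) of the camera's origin, 100 mm above the bench; camera's axes. A side is well shown when the bracket is upright, level with and straight in front of the lens, that side facing it, the bracket's origin 80 to 190 mm away (best 130)
- can0: empty plain aluminium drink can, 66 mm across, 115 mm tall, 16 g, upright; a bystander. Origin: centre of its underside
- can1: empty plain aluminium drink can, 66 mm across, 115 mm tall, 16 g, upright; a bystander. Origin: centre of its underside
- can2: empty plain aluminium drink can, 66 mm across, 115 mm tall, 16 g, upright; a bystander. Origin: centre of its underside
- mug: white ceramic mug, 82 mm across, 92 mm tall; a bystander. Origin: centre of its underside
- flange: loose round aluminium flange, 84 mm across, with a round socket 40 mm across, 45 mm tall in all; a bystander, not the bracket. Origin: centre of its underside
- screwdriver: screwdriver lying on the bench; a bystander. Origin: middle of its underside
Not all that is in view belongs to the job. Leave any red or turquoise look-alike of the fixture alone.

How it is judged:
On the way, in this order (a step that is already met when the one before it is completed fails the run):
1. the bracket's left side is held in front of the lens (y of lens in the frame of bracket between 0.07 and 0.2 m and x of lens in the frame of bracket between -0.05 and 0.05 m and z of lens in the frame of bracket between -0.01 and 0.07 m and y of bracket in the frame of lens between -0.06 and 0.06 m and x of bracket in the frame of lens below -0.06 m and angle between bracket's own z axis and vertical below 0.25 rad and contact force between the fingers and bracket above 2 N), for 0.5 s.
2. then its back plate is held in front of the lens (x of lens in the frame of bracket between 0.07 and 0.2 m and y of lens in the frame of bracket between -0.05 and 0.05 m and z of lens in the frame of bracket between -0.01 and 0.07 m and y of bracket in the frame of lens between -0.06 and 0.06 m and x of bracket in the frame of lens below -0.06 m and angle between bracket's own z axis and vertical below 0.25 rad and contact force between the fingers and bracket above 2 N), for 0.5 s.
3. then its right side is held in front of the lens (y of lens in the frame of bracket between -0.2 and -0.07 m and x of lens in the frame of bracket between -0.05 and 0.05 m and z of lens in the frame of bracket between -0.01 and 0.07 m and y of bracket in the frame of lens between -0.06 and 0.06 m and x of bracket in the frame of lens below -0.06 m and angle between bracket's own z axis and vertical below 0.25 rad and contact force between the fingers and bracket above 2 N), for 0.5 s.
At the end, for the whole second after the job is handed in: the fingers hold the bracket still, upright and over 30 mm above the bench, its back plate flat on the shoe (0.12 rad) and centred within 10 mm, pressing with 7 to 17 N (shoe 11.5 to 28.5 mm in); the robot does not touch the fixture (contact force between bracket and fixture between 7 and 17 N and value of joint shoe between 0.0115 and 0.0285 m and y of bracket_back in the frame of shoe_face between -0.01 and 0.01 m and z of bracket_back in the frame of shoe_face between -0.01 and 0.01 m and x of bracket_back in the frame of shoe_face between -0.006 and 0.006 m and angle between the x axis of bracket and the x axis of fixture, either way round below 0.12 rad and angle between bracket's own z axis and vertical below 0.12 rad and height (world z) of bracket above 0.03 m and contact force between the fingers and bracket above 3 N and linear speed of bracket below 0.01 m/s and contact force between each of the arm, the fingers and fixture below 0.5 N); the arm keeps its last pose, push and grip.
It fails at once if the shoe is driven to its stop (more than 36 mm in) (value of joint shoe above 0.036 m).
It fails at once if the camera is knocked (contact force between any of bracket, the arm, the fingers and camera above 4 N).
It fails at once if a bystander is pushed aside or knocked over (distance of any of can0, can1, can2, mug, flange, screwdriver from where it was at the start of the episode above 0.03 m or angle between any of can0, can1, can2, mug, flange's own z axis and vertical above 0.5 rad).
It also fails if it takes over 53 s, if anything falls off the work surface, if the arm or the gripper's body presses on something with over 40 N, if the wrist force passes 120 N, or if a joint passes its speed limit or range.

ROBOT

A 6-joint arm with a two-finger parallel gripper is mounted at the origin on the work surface. World frame = base frame: x ahead of the robot, y to its left, z up, the work surface at z = 0. Lengths are in m, angles in rad, forces in N, time in s.
With the tool pointing down it reaches from about 0.3 to 0.95 m from the base axis. Payload 3.1 kg.
Tool frame: the origin (TCP) lies at the very end of the fingers, on their centre line; the grasp point (between the pads) lies 19 mm behind it; z points along the fingers, y is the line along which they close (so a half turn about z gives the same grasp; the last joint's range is limited). The gripper opens to 85 mm and grips with 20 to 120 N. Pads are 22 mm wide; open, the fingers measure 114 mm over their backs; the gripper's body (76 mm by 85 mm) begins 54 mm behind the grasp point. The pads swing forward as they close: fully open they stand 13 mm farther back than shut.
Start: joints at [-1.277, 0.308, 1.634, -0, 1.2, -0.07], TCP at [0.222, -0.584, 0.231] pointing down, gripper open.
Joint ranges: [-3.06, 3.06], [-0.79, 1.96], [0.05, 2.63], [-1.19, 4.34], [0.05, 2.64], [-2.94, 2.94]. Speed limits (rad/s): [2.79, 2.79, 3.14, 3.14, 3.14, 3.14].

INTERFACE

Orientations are given as a unit quaternion [x, y, z, w].
In Python, from station import ctrl, optics, search_frame, cut_out gives the robot as it stands. The module is installed in compiled form; this text tells all that it offers.
- The arm moves only by the tool step_arm, never from a script. Its argument "commands" is a list of rows, each an object with "translation": the shift along the world's x, y, z in cm, a list of three; "rot": the turn, a rotation vector about the world's x, y, z in rad, a list of three; "claw": the opening, from 0 (shut) to 1 (fully open). In form: [{"translation": [tx, ty, tz], "rot": [wx, wy, wz], "claw": claw}, ...]. A call has 1 to 10 rows; each row is the pose to reach, as a shift and turn from the pose commanded when the call began; what a row does not reach only later rows make up. A row lasts 1/8 s, in which the tool goes at most 62.5 mm and 10.7 degrees, less where a joint would pass 70% of its speed; a pose out of reach is approached as far as the arm can. A call with a gripper value outside its range is refused whole. The fingers move at their own pace and stop on an object; the grip force is fixed at half the most. Time passes only in rows, so rows that repeat a pose let the fingers close. It gives the time, the measured TCP pose, the force, the opening and the grip force at its end, in the units of the state.
- ctrl.sense(): the state, without advancing time (a new reading comes with each control period).
- optics.read_camera(name): name is "scene" or "top"; returns a dict with "img" (400x640x3 uint8, blue, green, red), "intrinsics" (3x3 intrinsics, pixels), "origin" and "rotation" of the camera in the world. Camera axes: x right, y down, z forward; pixel columns grow to the right and rows downward; lengths in m; the calibration is good to about 2 mm. A picture is of the moment at which its call begins. There is no depth.
- ctrl.hand_in(): hands the job in; it is judged then, once.
Trained networks look in a picture, given as the dict that the camera call returned (one of the last four; its "shot" number tells which), for a name from the list of things; names that differ only in an ending like _2 or _b are one class to them, and where a whole thing is asked for, a point or a joint stands for the part that bears it (a point fixed in the world has none). Each returns a list of dicts, best first, with "p" (0 to 1); they miss things now and then, are a little off and sometimes report something else, mostly with a low value. They report only what shows in the picture. A call takes as long as a camera call. They do not tell look-alikes from the thing itself.
- search_frame(picture, thing): "position" ([column, row] in pixels, amid what is visible of it).
- cut_out(picture, thing): "region" (400x640 bool, what is visible of it) and "position" ([column, row] in pixels, amid what is visible of it).
The state is a dict: "time_s": time; "joint_pos": joint angles; "joint_velocities": joint speeds; "joint_torque": joint torques, N m; "tcp_pos": TCP position; "orientation": TCP orientation; "force": force on the tool from outside, world axes, zero at the start; "wrist_torque": the same for the moment, N m; "gripper_width": opening from 0.0 (shut) to 1.0 (fully open); "finger_force": force on a finger pad.
Only numpy, scipy, OpenCV 4.12 (cv2) and the standard library are available. Lean on these libraries where they do the work, as an engineer would, in place of code of your own. Each camera call takes 0.05 s, during which the arm holds its last target. There are 200 camera calls.

## Working session

There is one attempt and no reset: what is moved stays moved. The work goes in short steps, Python scripts to look and compute and a tool call to move; the robot and the scene stay as the last step left them, time stands still between calls to the robot, and variables do not carry over. Pictures are saved under pics/ and viewed, at most 10 in all, crops included, and the job is handed in when it is done.

Besides the shell and the picture viewer there is one more tool, called after "Emit:" as name(argument=value, ...) on one line, values as JSON. step_arm: Moves the arm, as the interface text tells. Its arguments: {"type":"object","properties":{"commands":{"type":"array","items":{"type":"object","properties":{"translation":{"type":"array","items":{"type":"number"}},"rot":{"type":"array","items":{"type":"number"}},"claw":{"type":"number"}}}}},"required":["commands"]}

```bash
mkdir -p pics
cat > h.py <<'E'
import numpy as np, cv2
from station import ctrl, optics, search_frame, cut_out
def ray(c,px):
    K=c["intrinsics"];d=np.array(c["rotation"])@np.linalg.inv(K)@np.array([px[0],px[1],1.]);return np.array(c["origin"]),d
def atz(c,px,z):
    o,d=ray(c,px);return o+d*(z-o[2])/d[2]
def proj(c,P):
    q=(np.atleast_2d(P)-np.array(c["origin"]))@np.array(c["rotation"]);q=q@np.array(c["intrinsics"]).T;return q[:,:2]/q[:,2:]
E
python3 - <<'E'
from h import *
for n in("top","scene"):
    c=optics.read_camera(n);cv2.imwrite(f"pics/{n}0.png",c["img"])
    print(n,np.round(c["origin"],3),np.round(c["rotation"],3).tolist(),np.round(c["intrinsics"],1).tolist())
    for t in["bracket","fixture","shoe","camera","can0","mug","flange","screwdriver"]:
        print(t,[(np.round(r["position"],0).tolist(),round(r["p"],2),np.round(atz(c,r["position"],.03)[:2],3).tolist()) for r in search_frame(c,t)][:4])
s=ctrl.sense();print(s)
E
```

```text
top [ 0.351 -0.09   1.615] [0.714, -0.696, 0.051, -0.056] [[496.9, 0.0, 317.0], [0.0, 496.9, 193.3], [0.0, 0.0, 1.0]]Traceback (most recent call last):
  File "<stdin>", line 6, in <module>
  File "h.py", line 6, in atz
    o,d=ray(c,px);return o+d*(z-o[2])/d[2]
        ~~~^^^^^^
  File "h.py", line 4, in ray
    K=c["intrinsics"];d=np.array(c["rotation"])@np.linalg.inv(K)@np.array([px[0],px[1],1.]);return np.array(c["origin"]),d
                        ~~~~~~~~~~~~~~~~~~~~~~~^~~~~~~~~~~~~~~~~
ValueError: matmul: Input operand 1 has a mismatch in its core dimension 0, with gufunc signature (n?,k),(k,m?)->(n?,m?) (size 3 is different from 4)
```

```bash
cat > h.py <<'E'
import numpy as np, cv2
from scipy.spatial.transform import Rotation as Ro
from station import ctrl, optics, search_frame, cut_out
def M(c): return Ro.from_quat(c["rotation"]).as_matrix()
def ray(c,px):
    return np.array(c["origin"]),M(c)@np.linalg.inv(c["intrinsics"])@np.array([px[0],px[1],1.])
def atz(c,px,z):
    o,d=ray(c,px);return o+d*(z-o[2])/d[2]
def proj(c,P):
    q=(np.atleast_2d(P)-np.array(c["origin"]))@M(c);q=q@np.array(c["intrinsics"]).T;return q[:,:2]/q[:,2:]
E
python3 - <<'E'
from h import *
for n in("top","scene"):
    c=optics.read_camera(n);cv2.imwrite(f"pics/{n}0.png",c["img"])
    print(n,np.round(c["origin"],3),np.round(M(c),3).tolist(),np.round(c["intrinsics"],1).tolist())
    for t in["bracket","fixture","shoe","camera","can0","mug","flange","screwdriver"]:
        print(t,[(np.round(r["position"],0).tolist(),round(r["p"],2),np.round(atz(c,r["position"],.03)[:2],3).tolist()) for r in search_frame(c,t)][:4])
s=ctrl.sense();print(s)
E
```

```text
top [ 0.351 -0.09   1.615] [[0.025, -0.988, 0.15], [-1.0, -0.024, 0.009], [-0.006, -0.15, -0.989]] [[496.9, 0.0, 317.0], [0.0, 496.9, 193.3], [0.0, 0.0, 1.0]]
bracket [([304.0, 233.0], 0.81, [0.462, -0.037]), ([210.0, 187.0], 0.31, [0.605, 0.27])]
fixture [([372.0, 175.0], 0.91, [0.656, -0.253]), ([339.0, 281.0], 0.78, [0.314, -0.151]), ([485.0, 258.0], 0.67, [0.397, -0.61])]
shoe [([378.0, 186.0], 0.78, [0.619, -0.27]), ([489.0, 272.0], 0.46, [0.354, -0.621]), ([338.0, 291.0], 0.43, [0.285, -0.15]), ([406.0, 272.0], 0.16, [0.348, -0.362])]
camera [([214.0, 186.0], 0.66, [0.606, 0.26])]
can0 [([427.0, 240.0], 0.92, [0.45, -0.429]), ([443.0, 216.0], 0.8, [0.53, -0.481]), ([292.0, 128.0], 0.63, [0.807, 0.011])]
mug [([144.0, 258.0], 0.73, [0.372, 0.467]), ([211.0, 186.0], 0.68, [0.609, 0.27]), ([293.0, 128.0], 0.17, [0.807, 0.009])]
flange [([294.0, 166.0], 0.85, [0.678, 0.002])]
screwdriver [([407.0, 274.0], 0.84, [0.344, -0.366])]
scene [ 1.061 -1.014  1.153] [[0.88, 0.33, -0.341], [0.474, -0.617, 0.628], [-0.003, -0.715, -0.7]] [[485.5, 0.0, 320.1], [0.0, 485.5, 199.9], [0.0, 0.0, 1
[... 817 characters left out ...]
nt_pos': array([-1.27668866e+00,  3.08066545e-01,  1.63381775e+00,  2.59629341e-05,
        1.19969971e+00, -6.96888290e-02]), 'joint_velocities': array([-0.0007269 ,  0.00108785,  0.0020046 ,  0.00049658, -0.000404  ,
       -0.00034856]), 'joint_torque': array([ 8.03702715e-04, -4.15290391e+01, -2.77094132e+01,  1.54666031e-05,
        7.65665409e-04, -1.10509388e-07]), 'tcp_pos': array([ 0.22237855, -0.58409937,  0.23128441]), 'orientation': array([9.83502929e-01, 1.80892201e-01, 1.25061005e-05, 2.94362040e-06]), 'force': array([-0.67009948, -0.18498683, -0.46823887]), 'wrist_torque': array([-0.01954502, -0.029021  ,  0.02314561]), 'finger_force': 0.0, 'gripper_width': 1.0006152464380431}
```

View pics/top0.png

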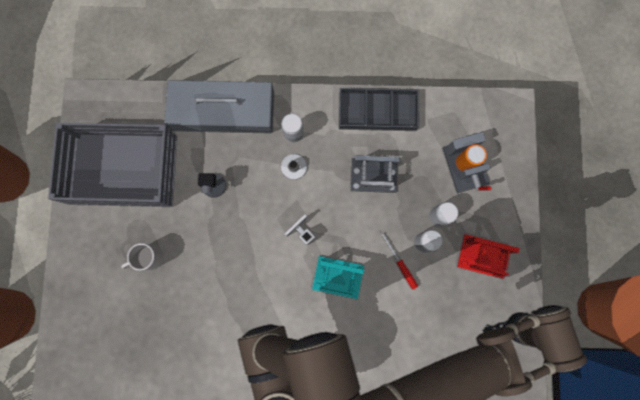

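View pics/scene0.png

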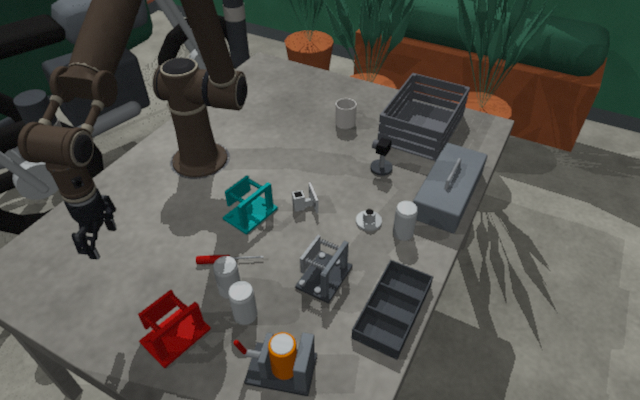

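Run:
```python
import cv2,numpy as np
t=cv2.imread("pics/top0.png");s=cv2.imread("pics/scene0.png")
def cr(i,x,y,w=66,h=75,k=4): return cv2.resize(i[y-h//2:y-h//2+h,x-w//2:x-w//2+w],(w*k,h*k),interpolation=cv2.INTER_CUBIC)
a=np.hstack([cr(t,302,230),cr(t,375,173),cr(t,210,183)]);b=np.hstack([cr(s,305,200),cr(s,325,267),cr(s,383,157)])
m=np.vstack([a,b]);cv2.imwrite("pics/crop.png",np.clip(m*1.3,0,255).astype(np.uint8));print(m.shape)
```

```text
(600, 792, 3)
```

View pics/crop.png

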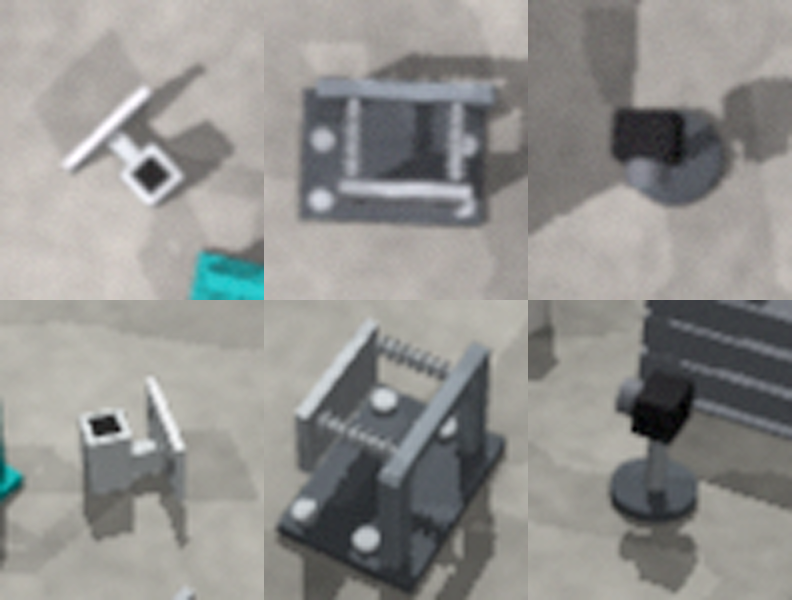

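Candidates: the bracket is the square dark-mouthed socket with a flat plate at top-pixel (304,233). The part at (294,166) is the round flange. The fixture is the grey one at (374,174), since red (487,256) and turquoise (338,277) are look-alikes. The enlarged crop confirms both: the bracket has a square mouth and an oblong plate, and the grey fixture's shoe is on its -x side. The camera at (210,183) looks towards -x.

```bash
cat > fit.py <<'E'
from h import *
from scipy.optimize import least_squares
C={n:optics.read_camera(n) for n in("top","scene")}
off={"tb":("top",302,230,0,0),"tf":("top",375,173,264,0),"tc":("top",210,183,528,0),"sb":("scene",305,200,0,300),"sf":("scene",325,267,264,300),"sc":("scene",383,157,528,300)}
def px(k,u,v):
    n,x,y,a,b=off[k];return n,np.array([x-33+(u-a+.5)/4-.5,y-37+(v-b+.5)/4-.5])
def fit(obs,x0):
    def T(p,q):
        c,s=np.cos(p[2]),np.sin(p[2]);return [p[0]+c*q[0]-s*q[1],p[1]+s*q[0]+c*q[1],q[2]]
    def f(p): return np.concatenate([proj(C[px(k,u,v)[0]],T(p,np.array(q)/1e3))[0]-px(k,u,v)[1] for k,u,v,q in obs])
    r=least_squares(f,x0,loss="soft_l1");print(np.round(r.x,4));print(np.round(f(r.x),1).reshape(-1,2).tolist());return r.x
b=fit([("tb",150,91,(51,-45,60)),("tb",66,163,(51,45,60)),("tb",152,173,(0,0,60)),("sb",103,427,(0,0,60)),("sb",152,380,(51,45,60)),("sb",182,446,(51,-45,60))],[.45,-.04,.8])
f=fit([("tf",341,187,(-35,50,112)),("tf",471,194,(-35,-50,112)),("tf",300,220,(-45,75,12)),("tf",484,223,(-45,-75,12)),("sf",304,413,(-35,-50,112)),("sf",372,323,(-35,50,112)),("sf",405,586,(65,-75,6)),("sf",279,530,(-45,-75,12)),("sf",503,438,(65,75,12))],[.65,-.25,0])
c=fit([("tc",676,157,(0,0,6)),("sc",654,489,(0,0,8)),("tc",645,178,(-38,0,100)),("sc",622,395,(-38,0,100))],[.62,.27,0])
E
python3 fit.py
```

```text
[ 0.4521 -0.0451  0.7672]
[[-0.2, -1.2], [-0.5, 0.2], [-0.4, -0.0], [0.1, 0.1], [-0.5, 0.0], [-0.9, 1.7]]
[ 0.6517 -0.2585 -0.0015]
[[-0.4, -0.0], [-0.2, -1.0], [-0.3, -0.2], [-0.3, 0.2], [-1.3, 1.5], [-0.8, -0.3], [1.3, 2.0], [-1.4, -0.9], [0.4, -0.2]]
[ 0.6177  0.2664 -0.0408]
[[-0.2, -0.7], [-0.2, 0.4], [-0.1, 1.0], [0.2, 0.4]]
```

Emit:
step_arm(commands=[{"translation":[2,5,0],"rot":[0,0,0.18],"claw":1},{"translation":[5,11,0],"rot":[0,0,0.36],"claw":1},{"translation":[8,17,0],"rot":[0,0,0.54],"claw":1},{"translation":[11,23,0],"rot":[0,0,0.72],"claw":1},{"translation":[14,29,0],"rot":[0,0,0.9],"claw":1},{"translation":[17,35,0],"rot":[0,0,1.08],"claw":1},{"translation":[19,41,0],"rot":[0,0,1.26],"claw":1},{"translation":[21,46,0],"rot":[0,0,1.44],"claw":1},{"translation":[22,50,0],"rot":[0,0,1.62],"claw":1},{"translation":[23,53.9,0],"rot":[0,0,1.78],"claw":1}])

```text
time_s: 2.35
tcp_pos: [0.4529, -0.0428, 0.2316]
orientation: [0.475, 0.88, 0.0, 0.0]
force: [0.4, 0.7, 0.8]
gripper_width: 1.002
finger_force: 0.0
```

Emit:
step_arm(commands=[{"translation":[0,0,0],"rot":[0,0,0.18],"claw":1},{"translation":[0,0,0],"rot":[0,0,0.36],"claw":1},{"translation":[0,0,0],"rot":[0,0,0.54],"claw":1},{"translation":[0,0,0],"rot":[0,0,0.72],"claw":1},{"translation":[0,0,0],"rot":[0,0,0.9],"claw":1},{"translation":[0,0,-2],"rot":[0,0,1.08],"claw":1},{"translation":[0,0,-4],"rot":[0,0,1.26],"claw":1},{"translation":[0,0,-6],"rot":[0,0,1.44],"claw":1},{"translation":[0,0,-8],"rot":[0,0,1.62],"claw":1},{"translation":[0,0,-10],"rot":[0,0,1.765],"claw":1}])

```text
time_s: 3.6
tcp_pos: [0.4526, -0.0451, 0.1309]
orientation: [-0.377, 0.926, -0.0, 0.0]
force: [0.7, 0.3, -0.3]
gripper_width: 1.003
finger_force: 0.0
```

Emit:
step_arm(commands=[{"translation":[0,0,0],"rot":[0,0,0],"claw":1},{"translation":[0,0,0],"rot":[0,0,0],"claw":1}])

```text
time_s: 3.85
tcp_pos: [0.453, -0.0452, 0.132]
orientation: [-0.373, 0.928, -0.0, 0.0]
force: [0.4, -0.1, 0.8]
gripper_width: 1.002
finger_force: 0.0
```

Emit:
step_arm(commands=[{"translation":[0,0,-2],"rot":[0,0,0],"claw":1},{"translation":[0,0,-4],"rot":[0,0,0],"claw":1},{"translation":[0,0,-6],"rot":[0,0,0],"claw":1},{"translation":[0,0,-8],"rot":[0,0,0],"claw":1},{"translation":[0,0,-10],"rot":[0,0,0],"claw":1},{"translation":[0,0,-11.3],"rot":[0,0,0],"claw":1},{"translation":[0,0,-11.3],"rot":[0,0,0],"claw":1}])

```text
time_s: 4.72
tcp_pos: [0.4522, -0.0451, 0.0181]
orientation: [-0.374, 0.927, 0.0, -0.0]
force: [0.5, -1.2, -0.2]
gripper_width: 1.003
finger_force: 0.0
```

Emit:
step_arm(commands=[{"translation":[0,0,0],"rot":[0,0,0],"claw":0},{"translation":[0,0,0],"rot":[0,0,0],"claw":0},{"translation":[0,0,0],"rot":[0,0,0],"claw":0},{"translation":[0,0,0],"rot":[0,0,0],"claw":0},{"translation":[0,0,0],"rot":[0,0,0],"claw":0},{"translation":[0,0,0],"rot":[0,0,0],"claw":0},{"translation":[0,0,0],"rot":[0,0,0],"claw":0},{"translation":[0,0,0],"rot":[0,0,0],"claw":0}])

```text
time_s: 5.72
tcp_pos: [0.4529, -0.0451, 0.0191]
orientation: [-0.374, 0.927, -0.0, 0.0]
force: [-1.1, 1.3, 6.6]
gripper_width: 0.419
finger_force: 60.5
```

Emit:
step_arm(commands=[{"translation":[0,0,2],"rot":[0,0,0],"claw":0},{"translation":[0,0,5],"rot":[0,0,0],"claw":0},{"translation":[0,3,7.1],"rot":[0,0,-0.15],"claw":0},{"translation":[0,7,7.1],"rot":[0,0,-0.32],"claw":0},{"translation":[0,11,7.1],"rot":[0,0,-0.49],"claw":0},{"translation":[0,15,7.1],"rot":[0,0,-0.66],"claw":0},{"translation":[0,20,7.1],"rot":[0,0,-0.83],"claw":0},{"translation":[0,25,7.1],"rot":[0,0,-1.0],"claw":0},{"translation":[0,29,7.1],"rot":[0,0,-1.17],"claw":0},{"translation":[-0.2,31.8,7.1],"rot":[0,0,-1.34],"claw":0}])

```text
time_s: 6.98
tcp_pos: [0.4496, 0.2745, 0.0886]
orientation: [0.285, 0.959, -0.0, -0.0]
force: [0.2, -0.6, -2.2]
gripper_width: 0.416
finger_force: 60.4
```

Emit:
step_arm(commands=[{"translation":[0,0,0],"rot":[0,0,-0.17],"claw":0},{"translation":[0,0,0],"rot":[0,0,-0.34],"claw":0},{"translation":[0,0,0],"rot":[0,0,-0.51],"claw":0},{"translation":[0,0,0],"rot":[0,0,-0.68],"claw":0},{"translation":[0,0,0],"rot":[0,0,-0.85],"claw":0},{"translation":[0,0,0],"rot":[0,0,-1.0],"claw":0},{"translation":[0,0,0],"rot":[0,0,-1.04],"claw":0}])

```text
time_s: 7.85
tcp_pos: [0.4495, 0.2724, 0.0884]
orientation: [0.723, 0.691, -0.001, -0.0]
force: [0.2, 0.4, -3.0]
gripper_width: 0.419
finger_force: 60.4
```

```bash
cat > look.py <<'E'
from h import *
import sys
u=[]
for n,w in(("top",None),("scene",None)):
    c=optics.read_camera(n);s=ctrl.sense();p=proj(c,s["tcp_pos"])[0]
    x,y=int(p[0]),int(p[1]);x=min(max(x,66),574);y=min(max(y,66),334)
    u.append(cv2.resize(c["img"][y-66:y+66,x-66:x+66],None,fx=3,fy=3,interpolation=cv2.INTER_CUBIC));print(n,x,y)
cv2.imwrite(sys.argv[1],np.hstack(u))
print(s["time_s"],s["tcp_pos"],s["joint_pos"],s["force"],s["finger_force"])
q=Ro.from_quat(s["orientation"]).as_matrix();print("b",np.arctan2(-q[0,1],q[1,1]))
E
python3 look.py pics/l1.png
```

```text
top 202 233
scene 340 135
7.95 [0.44958431 0.27245941 0.08847274] [ 4.62004204e-01  3.07810178e-01  1.96485771e+00 -1.67853475e-05
  8.70494641e-01  5.04038792e-01] [-0.45452951 -0.51903448 -3.31594914] 60.38473963737488
b -1.6128206140543235
```

View pics/l1.png

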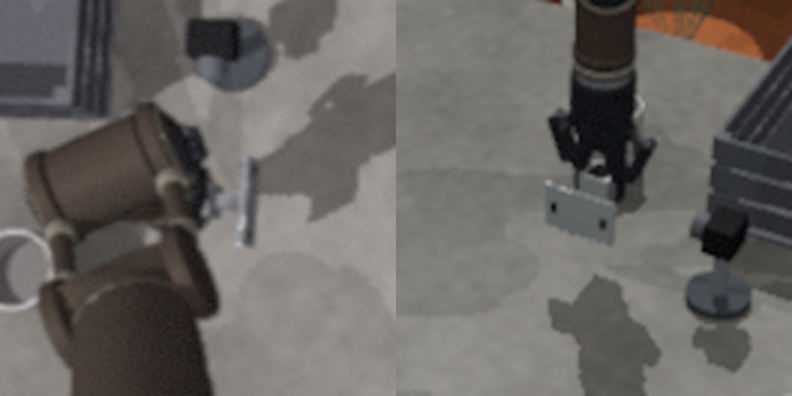

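The bracket is held level at the lens. Its plate (top crop about (247,200)) faces -y, so its left side faces the lens at (210,68). I'll pause here, then turn it.

Emit:
step_arm(commands=[{"translation":[0,0,0],"rot":[0,0,0],"claw":0},{"translation":[0,0,0],"rot":[0,0,0],"claw":0},{"translation":[0,0,0],"rot":[0,0,0],"claw":0},{"translation":[0,0,0],"rot":[0,0,0],"claw":0},{"translation":[0,0,0],"rot":[0,0,0],"claw":0},{"translation":[0,0,0],"rot":[0,0,0],"claw":0},{"translation":[0,0,0],"rot":[0,0,0],"claw":0},{"translation":[0,0,0],"rot":[0,0,0],"claw":0}])

```text
time_s: 8.95
tcp_pos: [0.4504, 0.2729, 0.0893]
orientation: [0.722, 0.692, 0.0, 0.0]
force: [0.3, -0.5, -2.6]
gripper_width: 0.415
finger_force: 60.4
```

Emit:
step_arm(commands=[{"translation":[0,0,0],"rot":[0,0,0.16],"claw":0},{"translation":[0,0,0],"rot":[0,0,0.32],"claw":0},{"translation":[0,0,0],"rot":[0,0,0.48],"claw":0},{"translation":[0,0,0],"rot":[0,0,0.64],"claw":0},{"translation":[0,0,0],"rot":[0,0,0.8],"claw":0},{"translation":[0,0,0],"rot":[0,0,0.96],"claw":0},{"translation":[0,0,0],"rot":[0,0,1.12],"claw":0},{"translation":[0,0,0],"rot":[0,0,1.28],"claw":0},{"translation":[0,0,0],"rot":[0,0,1.44],"claw":0},{"translation":[0,0,0],"rot":[0,0,1.571],"claw":0}])

```text
time_s: 10.2
tcp_pos: [0.4503, 0.2728, 0.0892]
orientation: [0.019, 1.0, -0.0, -0.0]
force: [-1.1, 1.7, -2.4]
gripper_width: 0.411
finger_force: 60.2
```

Emit:
step_arm(commands=[{"translation":[0,0,0],"rot":[0,0,0],"claw":0},{"translation":[0,0,0],"rot":[0,0,0],"claw":0},{"translation":[0,0,0],"rot":[0,0,0],"claw":0},{"translation":[0,0,0],"rot":[0,0,0],"claw":0},{"translation":[0,0,0],"rot":[0,0,0],"claw":0},{"translation":[0,0,0],"rot":[0,0,0],"claw":0},{"translation":[0,0,0],"rot":[0,0,0],"claw":0},{"translation":[0,0,0],"rot":[0,0,0],"claw":0},{"translation":[0,0,0],"rot":[0,0,0],"claw":0}])

```text
time_s: 11.32
tcp_pos: [0.4504, 0.2729, 0.0893]
orientation: [0.021, 1.0, -0.0, 0.0]
force: [-0.2, 0.2, -3.8]
gripper_width: 0.41
finger_force: 60.2
```

Emit:
step_arm(commands=[{"translation":[0,0,0],"rot":[0,0,0.16],"claw":0},{"translation":[0,0,0],"rot":[0,0,0.32],"claw":0},{"translation":[0,0,0],"rot":[0,0,0.48],"claw":0},{"translation":[0,0,0],"rot":[0,0,0.64],"claw":0},{"translation":[0,0,0],"rot":[0,0,0.8],"claw":0},{"translation":[0,0,0],"rot":[0,0,0.96],"claw":0},{"translation":[0,0,0],"rot":[0,0,1.12],"claw":0},{"translation":[0,0,0],"rot":[0,0,1.28],"claw":0},{"translation":[0,0,0],"rot":[0,0,1.44],"claw":0},{"translation":[0,0,0],"rot":[0,0,1.571],"claw":0}])

```text
time_s: 12.58
tcp_pos: [0.4504, 0.2728, 0.0893]
orientation: [-0.694, 0.72, -0.0, 0.0]
force: [-0.7, 0.1, -2.8]
gripper_width: 0.419
finger_force: 60.2
```

Emit:
step_arm(commands=[{"translation":[0,0,0],"rot":[0,0,0],"claw":0},{"translation":[0,0,0],"rot":[0,0,0],"claw":0},{"translation":[0,0,0],"rot":[0,0,0],"claw":0},{"translation":[0,0,0],"rot":[0,0,0],"claw":0},{"translation":[0,0,0],"rot":[0,0,0],"claw":0},{"translation":[0,0,0],"rot":[0,0,0],"claw":0},{"translation":[0,0,0],"rot":[0,0,0],"claw":0},{"translation":[0,0,0],"rot":[0,0,0],"claw":0},{"translation":[0,0,0],"rot":[0,0,0],"claw":0}])

```text
time_s: 13.7
tcp_pos: [0.4504, 0.2729, 0.0893]
orientation: [-0.692, 0.722, -0.0, -0.0]
force: [0.3, -0.1, -1.7]
gripper_width: 0.415
finger_force: 60.2
```

Emit:
step_arm(commands=[{"translation":[0,-3,0],"rot":[0,0,-0.16],"claw":0},{"translation":[1,-8,0],"rot":[0,0,-0.32],"claw":0},{"translation":[2,-13,0],"rot":[0,0,-0.48],"claw":0},{"translation":[3,-18,0],"rot":[0,0,-0.64],"claw":0},{"translation":[4,-23,0],"rot":[0,0,-0.8],"claw":0},{"translation":[5,-28,0],"rot":[0,0,-0.96],"claw":0},{"translation":[5,-33,0],"rot":[0,0,-1.12],"claw":0},{"translation":[5,-38,0],"rot":[0,0,-1.28],"claw":0},{"translation":[5,-43,0],"rot":[0,0,-1.44],"claw":0},{"translation":[5,-47,0],"rot":[0,0,-1.53],"claw":0}])

```text
time_s: 14.95
tcp_pos: [0.5004, -0.1993, 0.0895]
orientation: [0.003, 1.0, -0.0, 0.0]
force: [0.5, 0.7, -2.5]
gripper_width: 0.415
finger_force: 60.4
```

Emit:
step_arm(commands=[{"translation":[0,-3,-0.5],"rot":[0,0,0],"claw":0},{"translation":[0,-5,-1.2],"rot":[0,0,0],"claw":0},{"translation":[0,-6.1,-2],"rot":[0,0,0],"claw":0},{"translation":[0.8,-6.1,-2],"rot":[0,0,0],"claw":0},{"translation":[1.7,-6.1,-2],"rot":[0,0,0],"claw":0},{"translation":[1.7,-6.1,-2],"rot":[0,0,0],"claw":0},{"translation":[1.7,-6.1,-2],"rot":[0,0,0],"claw":0}])

```text
time_s: 15.82
tcp_pos: [0.5177, -0.2574, 0.0694]
orientation: [-0.0, 1.0, 0.0, -0.0]
force: [-0.2, 0.4, -3.0]
gripper_width: 0.415
finger_force: 60.3
```

```bash
python3 look.py pics/l2.png
```

```text
top 374 216
scene 279 243
15.925 [ 0.51726766 -0.25765577  0.06935119] [-5.37447941e-01  4.22137390e-01  1.84913469e+00 -7.47836811e-05
  8.70595497e-01 -2.10803739e+00] [-0.22463171 -0.85922523 -3.13549291] 60.32942533493042
b -0.00015869012342215464
```

View pics/l2.png

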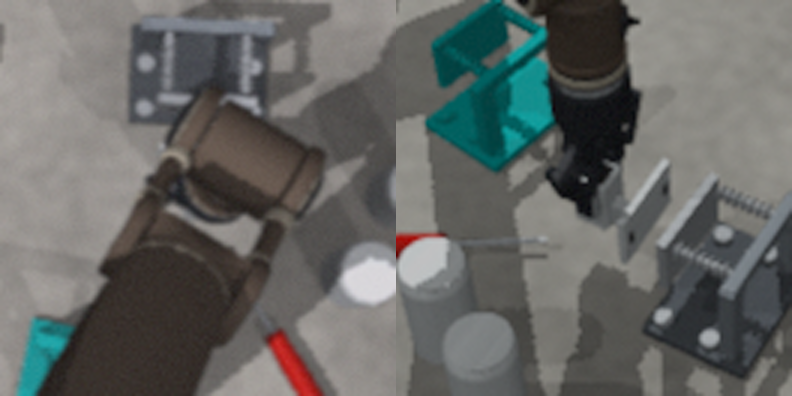

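The plate (scene crop (645,210)) stands just in front of the shoe (685,215), level and near parallel. I'll check centring with a projected overlay.

```bash
cat > ov.py <<'E'
from h import *
import sys
c=optics.read_camera("scene");s=ctrl.sense();t=s["tcp_pos"]
sh=float(sys.argv[2])
B=np.array([t[0],t[1],t[2]-.0187]);F=np.array([.6517+sh,-.2585,0])
x0,y0,k=255,195,6
im=cv2.resize(c["img"][y0:y0+95,x0:x0+110],None,fx=k,fy=k,interpolation=cv2.INTER_CUBIC)
def dr(P,col):
    p=(proj(c,P)-[x0,y0]+.5)*k-.5;cv2.polylines(im,[np.int32(p*8)],True,col,1,cv2.LINE_AA,3)
def rect(o,x,y,z0,z1): return np.array([[x,-y,z0],[x,y,z0],[x,y,z1],[x,-y,z1]])+o
dr(rect(B,.055,.045,0,.06),(0,0,255));dr(rect(B,.047,.045,0,.06),(0,255,255));dr(rect(F,-.04,.05,.048,.112),(0,255,0));dr(rect(F,-.03,.05,.048,.112),(255,255,0))
cv2.imwrite(sys.argv[1],im)
E
python3 ov.py pics/o1.png 0
```

```text
(no output)
```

View pics/o1.png

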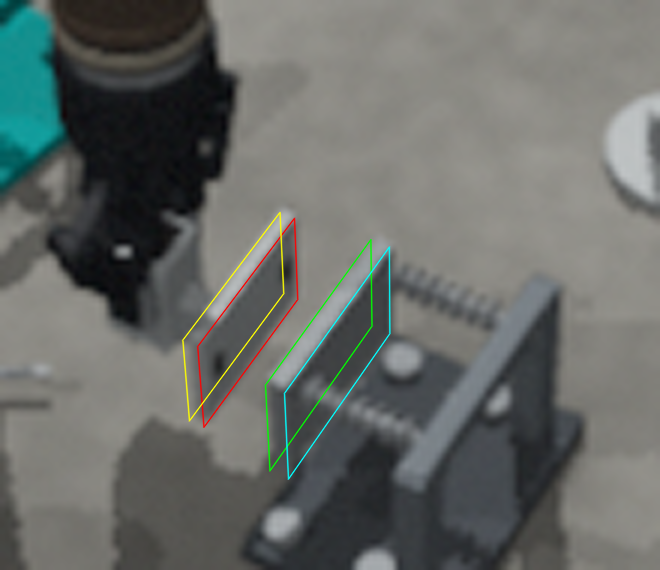

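Emit:
step_arm(commands=[{"translation":[1.2,0,0],"rot":[0,0,0],"claw":0},{"translation":[2.4,0,0],"rot":[0,0,0],"claw":0},{"translation":[3.2,0,0],"rot":[0,0,0],"claw":0},{"translation":[3.6,0,0],"rot":[0,0,0],"claw":0},{"translation":[4.0,0,0],"rot":[0,0,0],"claw":0},{"translation":[4.4,0,0],"rot":[0,0,0],"claw":0},{"translation":[4.7,0,0],"rot":[0,0,0],"claw":0},{"translation":[5.0,0,0],"rot":[0,0,0],"claw":0},{"translation":[5.0,0,0],"rot":[0,0,0],"claw":0},{"translation":[5.0,0,0],"rot":[0,0,0],"claw":0}])

```text
time_s: 17.23
tcp_pos: [0.5657, -0.258, 0.069]
orientation: [0.001, 1.0, 0.0, -0.002]
force: [-5.8, -1.0, 0.3]
gripper_width: 0.414
finger_force: 59.6
```

Emit:
step_arm(commands=[{"translation":[0.3,0,0],"rot":[0,0,0],"claw":0},{"translation":[0.6,0,0],"rot":[0,0,0],"claw":0},{"translation":[0.9,0,0],"rot":[0,0,0],"claw":0},{"translation":[1.1,0,0],"rot":[0,0,0],"claw":0},{"translation":[1.1,0,0],"rot":[0,0,0],"claw":0},{"translation":[1.1,0,0],"rot":[0,0,0],"claw":0},{"translation":[1.1,0,0],"rot":[0,0,0],"claw":0},{"translation":[1.1,0,0],"rot":[0,0,0],"claw":0}])

```text
time_s: 18.23
tcp_pos: [0.5745, -0.258, 0.0689]
orientation: [0.001, 1.0, 0.001, -0.004]
force: [-11.8, -0.7, 3.9]
gripper_width: 0.417
finger_force: 59.2
```

```bash
python3 ov.py pics/o2.png 0.0195; python3 -c "
from h import *
s=ctrl.sense();print(s['time_s'],s['tcp_pos'],s['force'],s['wrist_torque'],s['orientation'],s['finger_force'])"
```

```text
18.275 [ 0.5745605  -0.2580034   0.06890539] [-9.73988018 -1.00494637  3.73084348] [-0.27558187  1.33988634 -0.49276896] [ 1.08026521e-03  9.99991211e-01  8.89784168e-04 -3.95207403e-03] 59.1767942905426
```

View pics/o2.png

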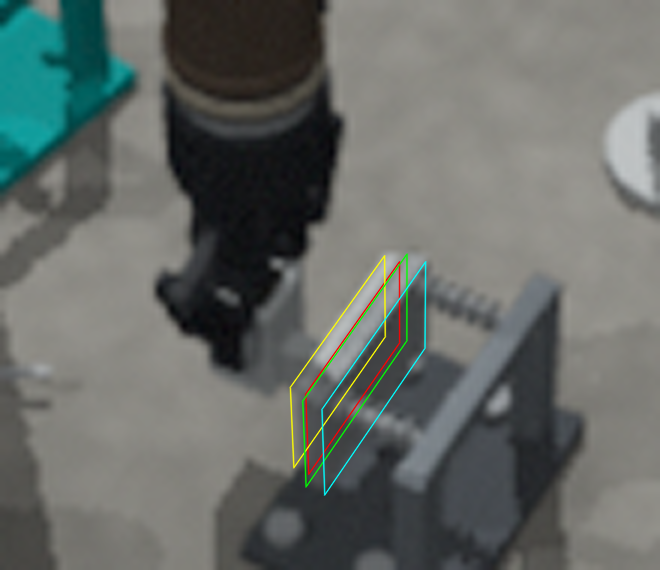

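Run:
```python
from h import *
c=optics.read_camera("scene")
im=c["img"][225:290,290:370];im=cv2.resize(im,None,fx=8,fy=8,interpolation=cv2.INTER_CUBIC)
cv2.imwrite("pics/o3.png",np.clip(im*1.6,0,255).astype(np.uint8))
f=[]
for i in range(8): optics.read_camera("top"); f.append(ctrl.sense()["force"])
print(np.mean(f,0),ctrl.sense()["tcp_pos"])
```

```text
[-10.98570812  -0.60809113   3.65077318] [ 0.57455328 -0.25800477  0.06890488]
```

View pics/o3.png

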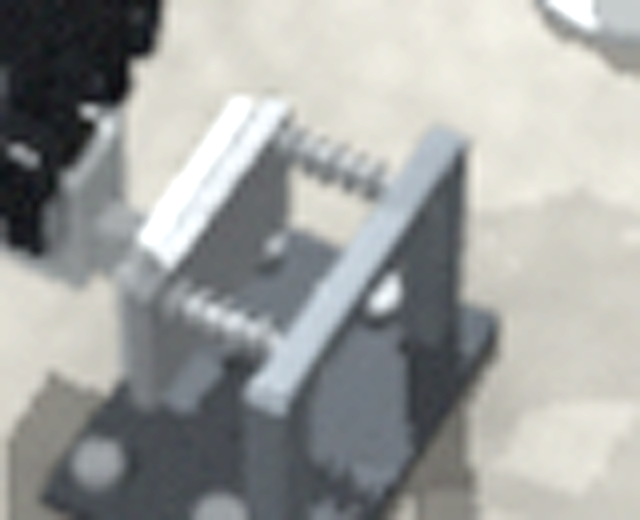

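The plate is flush and centred on the shoe (about (205,185) in the crop), pushing at 11 N. One small nudge to 12 N, then hold.

Emit:
step_arm(commands=[{"translation":[0.2,0,0],"rot":[0,0,0],"claw":0},{"translation":[0.2,0,0],"rot":[0,0,0],"claw":0},{"translation":[0.2,0,0],"rot":[0,0,0],"claw":0},{"translation":[0.2,0,0],"rot":[0,0,0],"claw":0},{"translation":[0.2,0,0],"rot":[0,0,0],"claw":0},{"translation":[0.2,0,0],"rot":[0,0,0],"claw":0},{"translation":[0.2,0,0],"rot":[0,0,0],"claw":0},{"translation":[0.2,0,0],"rot":[0,0,0],"claw":0}])

```text
time_s: 19.73
tcp_pos: [0.5761, -0.258, 0.0688]
orientation: [0.001, 1.0, 0.001, -0.004]
force: [-11.3, -0.6, 4.5]
gripper_width: 0.415
finger_force: 59.0
```

Run:
```python
from h import *
f=[]
for i in range(5): optics.read_camera("top"); f.append(ctrl.sense()["force"])
s=ctrl.sense();print(np.mean(f,0),s["tcp_pos"],s["finger_force"],s["time_s"])
if 10<-np.mean(f,0)[0]<14: print(ctrl.hand_in())
```

```text
[-11.75763149  -0.39919022   4.08649529] [ 0.57608328 -0.25797865  0.06875442] 59.000317454338074 19.975
the job is handed in; nothing more can be done
None
```

I showed the bracket's left side, back plate and right side to the camera, then handed in at about 20 s, still gripping it flat and centred on the shoe and pushing with about 11.8 N; no verdict came back at hand-in.

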